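# Seat the roller cone in the hub and rock it

### The job

Pick up the larger of the two roller cones by its spindle and seat it, small end down, fully home in the cup of the wheel hub. Then check that it is not jammed: still in the cup, rock it over to one side by about ten degrees, set it upright and fully home again, and let go. Leave the smaller cone standing where it is.

Things in the scene. Friction and masses are not known exactly. Their poses are not given: they have to be found in the camera images.
- large_cone: larger steel roller cone (flank 30 deg from axis), standing small end down, round spindle upward. Origin: centre of the small end (underside), z up the spindle. 31 mm across at the bottom, widening to 65 mm at 29 mm height; rib 53 mm across to 33 mm; then spindle 22 mm across up to 82 mm: grip it at 50 to 75 mm height from any side. About 0.4 kg; yaw means nothing.
- small_cone: smaller roller cone of the same kind, too small for the cup; stays where it stands. Origin: centre of its underside, z up. 21 mm across at the bottom, widening to 43 mm at 19 mm height; spindle 22 mm across from 23 to 72 mm height. About 0.22 kg.
- hub: grey wheel hub fixed to the bench. Origin: centre of underside, z up. Flange 120 mm across, 10 mm thick, with 6 mm high bolt heads; barrel 82 mm across up to 52 mm height. In its top the cup: a conical seat (flank 30 deg from axis), 62 mm across at the mouth (52 mm height), 44 mm at 36 mm height; below it a straight bore 44 mm across down to 12 mm height.
- cup_seat (a point): point on the hub's axis, 25 mm above its underside (27 mm below the cup's mouth), where the large cone's origin lies when it is fully home; z up. The big end then stands 2.5 mm proud of the mouth. The flanks match, so to lean 10 degrees in the cup the cone has to rise about 6 mm off its seat.
Not all that is in view belongs to the job. What is shaped like the small_cone but green or purple is not meant.

How it is judged:
By the outcome, as a careful person would: the job done as asked, in the order asked, and still so for the second after the job is handed in, with the robot touching nothing.
It also fails if it takes over 45 s, if anything falls off the work surface, if the arm or the gripper's body presses on something with over 40 N, if the wrist force passes 120 N, or if a joint passes its speed limit or range.

### The arm

A 6-joint arm with a two-finger parallel gripper is mounted at the origin on a cart in front of the work surface, level with it; the furniture and walls round the work are solid. World frame = base frame: x ahead of the robot, y to its left, z up, the work surface at z = 0. Lengths are in m, angles in rad, forces in N, time in s.
With the tool pointing down it reaches from about 0.35 to 0.975 m from the base axis. Payload 4.9 kg.
Tool frame: the origin (TCP) lies between the finger pads; the fingertips stand 25 mm ahead of it and the grasp point (between the pads) lies 6 mm ahead of it; z points along the fingers, y is the direction in which the jaws open and shut (so a half turn about z gives the same grasp; the last joint's range is limited). The gripper opens to 85 mm and grips with 20 to 120 N. Pads are 22 mm wide; open, the fingers measure 114 mm over their backs; the gripper's body (76 mm by 85 mm) begins 54 mm behind the grasp point. The pads swing forward as they close: fully open they stand 13 mm farther back than shut.
Start: joints at [-1.229, 0.053, 1.613, -0, 1.476, -0.119], TCP at [0.278, -0.56, 0.256] pointing down, gripper open.
Joint ranges: [-3.01, 3.01], [-1.01, 2.22], [0.06, 2.58], [-1.02, 4.17], [0.09, 2.62], [-3.14, 3.14]. Speed limits (rad/s): [2.57, 2.57, 3.14, 3.14, 3.14, 3.14].

### API

Orientations are given as a 3x3 rotation matrix whose columns are the frame's x, y, z axes.
In Python, from bench import env, imaging gives the robot as it stands.
- The arm moves only by the tool drive_tool, never from a script. Its argument "increments" is a list of rows, each a list of 2 entries, a list of its own where there are three numbers: the shift along the tool's x, y, z in cm, then the turn about the tool's z in rad. In form: [[[dx, dy, dz], spin], ...]. A call has 1 to 10 rows; each row shifts and turns the commanded pose from where the row before left it, along the tool's axes as they then stand; what a row does not reach is not made up. A row lasts 1/12 s, in which the tool goes at most 41.7 mm and 7.16 degrees, less where a joint would pass 70% of its speed; a pose out of reach is approached as far as the arm can. A call is refused whole if a number of a shift passes 4.17 or a number of a turn 0.125, either way. A call with a gripper value outside its range is refused whole. "hand" is the closure, from 0 (fully open) to 1 (shut), set as the call begins (left out, the last holds). The fingers move at their own pace and stop on an object; the grip force is fixed at half the most. Time passes only in rows, so rows that do not move let the fingers close. It gives the time, the measured TCP pose, the force and the opening at its end, in the units of the state.
- env.observe(): the state, without advancing time (a new reading comes with each control period).
- imaging.camera(name): name is "scene" or "top" or "wrist"; returns a dict with "image" (480x640x3 uint8, blue, green, red), "intrinsics" (3x3 intrinsics, pixels), "distortion" ([k1, k2, p1, p2, k3] as OpenCV has them; the pictures are not rectified), "R" (3x3) and "t" (3): a world point X has camera coordinates R X + t. Camera axes: x right, y down, z forward; pixel columns grow to the right and rows downward; lengths in m; the calibration is good to about 2 mm. A picture is of the moment at which its call begins. There is no depth.
- env.job_done(): hands the job in, once; it reports no verdict.
The state is a dict: "t": time; "joint_positions": joint angles; "qd": joint speeds; "tau": joint torques, N m; "eef_pos": TCP position; "ee_rot": TCP orientation; "ft_force": force on the tool from outside, world axes, zero at the start; "wrist_torque": the same for the moment, N m; "width": opening from 0.0 (shut) to 1.0 (fully open).
Only numpy, scipy, OpenCV 4.12 (cv2) and the standard library are available. Lean on these libraries where they do the work, as an engineer would, in place of code of your own. Each camera call takes 0.05 s, during which the arm holds its last target. There are 200 camera calls.

## Working session

There is one attempt and no reset: what is moved stays moved. The work goes in short steps, Python scripts to look and compute and a tool call to move; the robot and the scene stay as the last step left them, time stands still between calls to the robot, and variables do not carry over. Pictures are saved under pics/ and viewed, about 8 in all and at most 12, crops included, and the job is handed in when it is done.

Besides the shell and the picture viewer there is one more tool, called after ">>>" by a JSON object that holds its "api" and its "payload", one argument or row to a line. drive_tool: Moves the arm, as the interface text tells. Its arguments: {"type":"object","properties":{"increments":{"type":"array"},"hand":{"type":"number"}},"required":["increments"]}

```bash
mkdir -p pics; ls
python3 - <<'E'
from bench import env, imaging
import cv2
s=env.observe(); print({k:(v.round(3).tolist() if hasattr(v,'round') and hasattr(v,'tolist') else v) for k,v in s.items()})
for n in("scene","top"):
    c=imaging.camera(n); cv2.imwrite(f"pics/{n}0.png",c["image"]); print(n,c["intrinsics"],c["distortion"],c["R"],c["t"])
E
```

```text
pics
{'t': 0.0, 'joint_positions': [-1.229, 0.053, 1.614, 0.0, 1.476, -0.119], 'qd': [0.001, 0.002, -0.001, 0.0, -0.001, -0.002], 'tau': [-0.002, -39.369, -37.017, -0.0, 0.007, -0.0], 'eef_pos': [0.278, -0.559, 0.255], 'ee_rot': [[0.896, 0.445, -0.001], [0.445, -0.896, 0.002], [0.0, -0.002, -1.0]], 'ft_force': [1.176, 0.478, -0.656], 'wrist_torque': [0.05, 0.003, 0.05], 'width': 1.0024589418479852}
scene [[616.98660217   0.         316.11899191]
 [  0.         616.98660217 245.36530681]
 [  0.           0.           1.        ]] [-0.12354776  0.          0.          0.          0.        ] [[-0.63246466 -0.77449625 -0.01200078]
 [-0.37181165  0.3171453  -0.87245341]
 [ 0.67951789 -0.54733392 -0.48854992]] [0.35865427 0.23364979 0.70745561]
top [[452.05014194   0.         323.91155604]
 [  0.         452.05014194 241.20315665]
 [  0.           0.           1.        ]] [-0.01369962  0.          0.          0.          0.        ] [[-0.02768819 -0.99928272 -0.02583441]
 [-0.99234925  0.03058843 -0.11961318]
 [ 0.12031762  0.02232488 -0.99248439]] [0.03059992 0.53563638 0.83180419]
```

View pics/scene0.png

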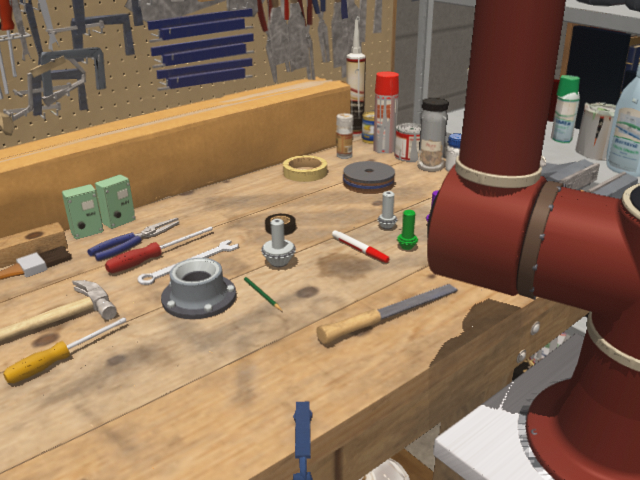

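View pics/top0.png

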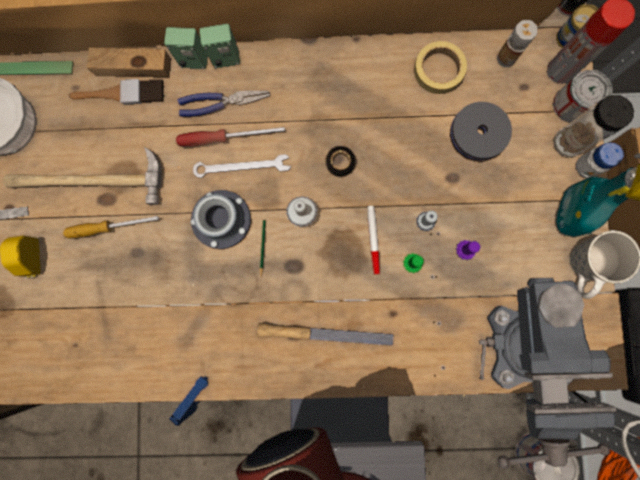

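Scene view: large cone at about (278,245), small grey cone at (388,210), green at (407,230), purple at (440,205), hub at (198,285). Top view: large cone (302,210), small grey (428,220), green (414,262), purple (468,250), hub (218,217).

Could be taken for the large cone: the small grey one, plus the green and purple ones. I choose the biggest grey one, beside the black tape ring, and check it in a close crop.

Run:
```python
import cv2,numpy as np
s=cv2.imread("pics/scene0.png");t=cv2.imread("pics/top0.png")
a=cv2.resize(s[180:320,150:420],None,fx=2.96,fy=2.96,interpolation=cv2.INTER_CUBIC)[:, :800]
b=cv2.resize(t[180:255,185:445],(800,180),interpolation=cv2.INTER_CUBIC)
a=cv2.copyMakeBorder(a,0,0,0,800-a.shape[1],0)
cv2.imwrite("pics/crop1.png",np.vstack([a,b])); print(a.shape)
```

```text
(414, 800, 3)
```

View pics/crop1.png

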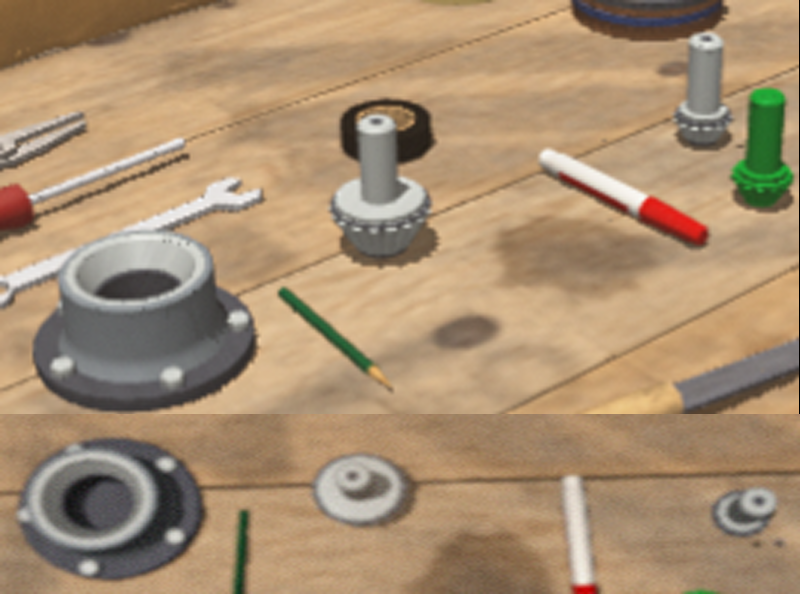

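The crop shows the large cone (spindle top at crop (376,121), wide rib and gear-like edge), and the hub with an empty cup. The small grey cone at the right is clearly narrower. Now I measure.

```bash
cat > h.py <<'E'
import cv2,numpy as np
from bench import env, imaging
def ray(c,p):
    u=cv2.undistortPoints(np.array([[p]],float),c["intrinsics"],np.array(c["distortion"]))[0,0]
    R=np.array(c["R"]);return -R.T@np.array(c["t"]),R.T@np.array([u[0],u[1],1])
def plane(c,p,z):
    o,d=ray(c,p);return (o+d*(z-o[2])/d[2])
def tri(rs):
    A=0;b=0
    for o,d in rs:
        d=d/np.linalg.norm(d);P=np.eye(3)-np.outer(d,d);A=A+P;b=b+P@o
    return np.linalg.solve(A,b)
def circ(c,pts,z):
    "least squares circle of pixels cast on plane z"
    q=np.array([plane(c,p,z)[:2] for p in pts])
    s=np.linalg.lstsq(np.c_[2*q,np.ones(len(q))],(q**2).sum(1),rcond=None)[0]
    return s[:2],np.sqrt(s[2]+s[:2]@s[:2])
E
python3 - <<'E'
from h import *
S=imaging.camera("scene");T=imaging.camera("top")
np.set_printoptions(precision=4,suppress=True)
for n,a,b,z in(("cone",(276.9,220.8),(299.1,205.8),.082),("mouth",(196.2,271.1),(214.2,215.8),.052),("small",(388.3,193.5),(431.5,217),.072)):
    print(n,plane(S,a,z),plane(T,b,z),tri([ray(S,a),ray(T,b)]))
for n,c,(x0,y0,x1,y1) in(("T",T,(185,185,255,252)),("S",S,(155,250,245,320)),("Tc",T,(280,190,325,235))):
    im=c["image"][y0:y1,x0:x1];h=cv2.cvtColor(im,cv2.COLOR_BGR2HSV)
    m=((h[...,1]<70)).astype(np.uint8)
    cs,_=cv2.findContours(m,0,1);k=max(cs,key=cv2.contourArea)
    hull=cv2.convexHull(k)[:,0]+[x0,y0]
    print(n,cv2.contourArea(k),cv2.boundingRect(hull.astype(np.int32)),[ (z,circ(c,hull,z)) for z in (.01,.029)])
E
```

```text
cone [0.598 0.059 0.082] [0.5966 0.0572 0.082 ] [0.5975 0.0581 0.0817]
mouth [0.5888 0.2235 0.052 ] [0.5888 0.221  0.052 ] [0.5896 0.2221 0.0508]
small [ 0.5696 -0.1784  0.072 ] [ 0.57   -0.1836  0.072 ] [ 0.5715 -0.1829  0.07  ]
T 2701.0 (190, 190, 61, 59) [(0.01, (array([0.5905, 0.2207]), np.float64(0.05964170069863589))), (0.029, (array([0.5871, 0.2159]), np.float64(0.058354585314098616)))]
S 3654.5 (155, 250, 81, 69) [(0.01, (array([0.6179, 0.2016]), np.float64(0.09275024809779764))), (0.029, (array([0.5904, 0.2152]), np.float64(0.08950949912553606)))]
Tc 695.0 (286, 196, 32, 31) [(0.01, (array([0.6004, 0.058 ]), np.float64(0.030544369859451))), (0.029, (array([0.5968, 0.0566]), np.float64(0.029885198040124843)))]
```

>>> {"api": "drive_tool", "payload": {
  "increments": [
    [[0,0,0],-0.12],
    [[0,0,0],-0.12],
    [[0,0,0],-0.12],
    [[0,0,0],-0.12],
    [[0,0,0],-0.12],
    [[0,0,0],-0.12],
    [[0,0,0],-0.12],
    [[0,0,0],-0.12],
    [[0,0,0],-0.12],
    [[0,0,0],-0.12]
  ],
  "hand": 0
}}

```text
t: 1.03
eef_pos: [0.2778, -0.5596, 0.2559]
ee_rot: [[-0.096, 0.995, -0.0], [0.995, 0.096, 0.001], [0.001, -0.0, -1.0]]
ft_force: [-0.3, -0.7, -0.7]
width: 1.0
```

>>> {"api": "drive_tool", "payload": {
  "increments": [
    [[0,0,0],-0.12],
    [[0,0,0],-0.12],
    [[0,0,0],-0.12],
    [[0,0,0],-0.12],
    [[0,0,0],-0.12],
    [[0,0,0],-0.12],
    [[0,0,0],-0.08],
    [[0,0,0],0],
    [[0,0,0],0]
  ]
}}

```text
t: 1.78
eef_pos: [0.2779, -0.5597, 0.256]
ee_rot: [[-0.776, 0.631, -0.0], [0.631, 0.776, 0.0], [0.0, 0.0, -1.0]]
ft_force: [-0.6, 0.6, 0.1]
width: 0.999
```

```bash
cat >> h.py <<'E'
def go(x,y,z):
    "cm in tool axes from measured TCP to world point"
    s=env.observe();R=np.array(s["ee_rot"]);d=(R.T@(np.array([x,y,z])-s["eef_pos"])*100)
    print("t",round(s["t"],2),"tcp",np.round(s["eef_pos"],4),"q",np.round(s["joint_positions"],2),"ft",np.round(s["ft_force"],1),"w",round(s["width"],3),"go",d.round(2),"yaxis",R[:,1].round(3))
E
python3 -c "
from h import *
go(.597,.058,.20)"
```

```text
t 1.78 tcp [ 0.2779 -0.5597  0.256 ] q [-1.23  0.05  1.61  0.    1.48 -2.12] ft [-0.6  0.6  0.1] w 0.999 go [14.23 68.05  5.62] yaxis [0.631 0.776 0.   ]
```

>>> {"api": "drive_tool", "payload": {
  "increments": [
    [[0.35,1.7,0],0],
    [[0.7,3.4,0],0],
    [[0.7,3.4,0],0],
    [[0.7,3.4,0],0],
    [[0.7,3.4,0],0],
    [[0.7,3.4,0],0],
    [[0.7,3.4,0],0],
    [[0.7,3.4,0],0],
    [[0.7,3.4,0],0],
    [[0.7,3.4,0],0]
  ]
}}

```text
t: 2.62
eef_pos: [0.4299, -0.2645, 0.2563]
ee_rot: [[-0.776, 0.631, 0.0], [0.631, 0.776, 0.0], [-0.0, 0.0, -1.0]]
ft_force: [0.4, -0.3, 0.8]
width: 1.003
```

>>> {"api": "drive_tool", "payload": {
  "increments": [
    [[0.7,3.4,0],0],
    [[0.7,3.4,0],0],
    [[0.7,3.4,0],0],
    [[0.7,3.4,0],0],
    [[0.7,3.4,0],0],
    [[0.7,3.4,0],0],
    [[0.7,3.4,0],0],
    [[0.7,3.4,0],0],
    [[0.35,1.7,0],0],
    [[0,0,0],0]
  ]
}}

```text
t: 3.45
eef_pos: [0.5656, -0.0011, 0.2562]
ee_rot: [[-0.779, 0.627, -0.0], [0.627, 0.779, 0.001], [0.001, 0.001, -1.0]]
ft_force: [-0.1, 0.4, -0.3]
width: 0.997
```

```bash
python3 -c "
from h import *
go(.597,.058,.13)
c=imaging.camera('wrist');cv2.imwrite('pics/w1.png',c['image'])
for X in ([.597,.058,.082],[.5895,.2215,.052]):
  print(cv2.projectPoints(np.array([X]),cv2.Rodrigues(np.array(c['R']))[0],np.array(c['t']),c['intrinsics'],np.array(c['distortion']))[0].ravel())"
```

```text
t 3.45 tcp [ 0.5656 -0.0011  0.2562] q [-0.13 -0.09  1.75  0.    1.48 -1.03] ft [-0.1  0.4 -0.3] w 0.997 go [ 1.25  6.56 12.63] yaxis [0.627 0.779 0.001]
[408.60038592 215.80863704]
[562.21028205  72.80823233]
```

View pics/w1.png

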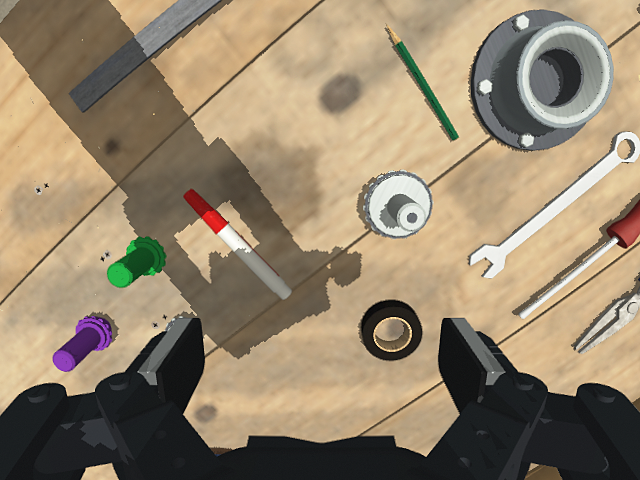

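The wrist view shows the spindle top at (411,216) and the hub mouth centre at about (564,68). Both lie within 3–5 px of my prediction. I refine from this view and move on.

```bash
python3 -c "
from h import *
c=imaging.camera('wrist')
print(plane(c,(411,216.5),.082))
im=c['image'];h=cv2.cvtColor(im,cv2.COLOR_BGR2HSV)
# spindle top and mouth: bright low-sat
x0,y0=510,15
m=((h[...,1]<60)&(h[...,2]>150)).astype(np.uint8)[y0:110,x0:625]
k=max(cv2.findContours(m,0,1)[0],key=cv2.contourArea);p=k[:,0]+[x0,y0]
print(cv2.boundingRect(p),circ(c,p,.052))
go(.597,.058,.15)"
```

```text
[0.59788147 0.05712997 0.082     ]
(521, 20, 95, 90) (array([0.59021505, 0.22593161]), np.float64(0.03815748865711851))
t 3.55 tcp [ 0.5648 -0.004   0.2561] q [-0.14 -0.09  1.75 -0.    1.48 -1.03] ft [-0.6 -0.1 -0.4] w 1.001 go [ 1.39  6.85 10.61] yaxis [ 0.629  0.778 -0.001]
```

>>> {"api": "drive_tool", "payload": {
  "increments": [
    [[0.2,1.0,0],0],
    [[0.4,2.0,0],0],
    [[0.4,2.0,0],0],
    [[0.3,1.4,1.0],0],
    [[0.1,0.4,2.5],0],
    [[0,0,2.5],0],
    [[0,0,2.5],0],
    [[0,0,1.0],0],
    [[0,0,0],0],
    [[0,0,0],0]
  ]
}}

```text
t: 4.38
eef_pos: [0.5969, 0.0564, 0.161]
ee_rot: [[-0.777, 0.63, -0.001], [0.63, 0.777, 0.0], [0.001, -0.001, -1.0]]
ft_force: [-0.2, 0.7, 0.5]
width: 0.999
```

```bash
python3 -c "
from h import *
go(.5975,.0575,.068)
c=imaging.camera('wrist');cv2.imwrite('pics/w2.png',c['image'])"
```

```text
t 4.38 tcp [0.5969 0.0564 0.161 ] q [-0.03  0.07  1.76 -0.    1.31 -0.92] ft [-0.2  0.7  0.5] w 0.999 go [0.01 0.13 9.3 ] yaxis [ 0.63   0.777 -0.001]
```

View pics/w2.png

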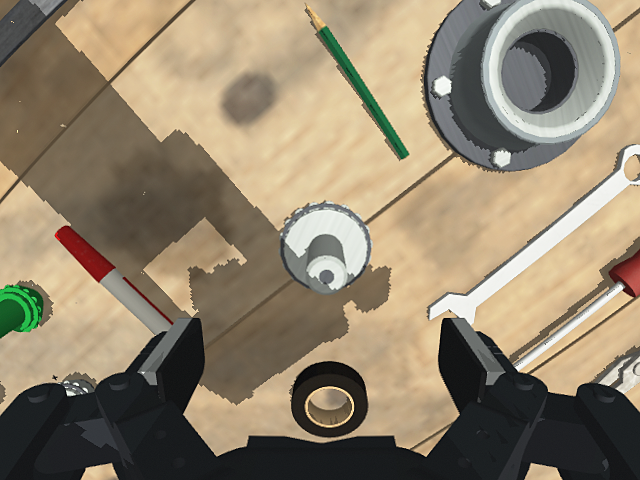

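The wrist view shows the spindle top at (326,277), centred between the fingers to about 1 mm, and the hub mouth's outer rim centred near (551,70). I descend, then close.

>>> {"api": "drive_tool", "payload": {
  "increments": [
    [[0,0.1,1.0],0],
    [[0,0,2.0],0],
    [[0,0,2.0],0],
    [[0,0,2.0],0],
    [[0,0,1.5],0],
    [[0,0,0.7],0],
    [[0,0,0],0],
    [[0,0,0],0]
  ]
}}

```text
t: 5.1
eef_pos: [0.5984, 0.0575, 0.0702]
ee_rot: [[-0.777, 0.63, 0.001], [0.63, 0.777, -0.0], [-0.001, 0.001, -1.0]]
ft_force: [0.2, -0.2, 0.8]
width: 0.998
```

```bash
python3 -c "
from h import *
c=imaging.camera('top')
go(.5975,.0575,.068)"
```

```text
t 5.15 tcp [0.5989 0.0575 0.0709] q [-0.03  0.18  1.8  -0.    1.16 -0.92] ft [-0.2 -0.4  0.3] w 0.997 go [ 0.11 -0.09  0.29] yaxis [0.629 0.777 0.002]
```

>>> {"api": "drive_tool", "payload": {
  "increments": [
    [[0,0,0.2],0],
    [[0,0,0],0],
    [[0,0,0],0],
    [[0,0,0],0],
    [[0,0,0],0],
    [[0,0,0],0],
    [[0,0,0],0],
    [[0,0,0],0],
    [[0,0,0],0],
    [[0,0,0],0]
  ],
  "hand": 1
}}

```text
t: 5.98
eef_pos: [0.598, 0.0576, 0.0677]
ee_rot: [[-0.777, 0.629, 0.001], [0.629, 0.777, 0.0], [-0.0, 0.001, -1.0]]
ft_force: [0.7, 0.2, 2.7]
width: 0.241
```

>>> {"api": "drive_tool", "payload": {
  "increments": [
    [[0,0,-0.5],0],
    [[0,0,-1.5],0],
    [[0,0,-2.0],0],
    [[0,0,-2.0],0],
    [[0,0,-2.0],0],
    [[0,0,-1.0],0],
    [[0,0,0],0],
    [[0,0,0],0]
  ]
}}

```text
t: 6.65
eef_pos: [0.5973, 0.0575, 0.1566]
ee_rot: [[-0.777, 0.629, -0.001], [0.629, 0.777, -0.0], [0.001, -0.001, -1.0]]
ft_force: [-1.3, -0.2, -3.9]
width: 0.235
```

```bash
python3 -c "
from h import *
go(.5895,.2215,.165)
c=imaging.camera('wrist');im=c['image']
cv2.imwrite('pics/w3.png',im)
S=imaging.camera('scene');cv2.imwrite('pics/s3.png',S['image'])
"
```

```text
t 6.65 tcp [0.5973 0.0575 0.1566] q [-0.03  0.08  1.76 -0.    1.31 -0.92] ft [-1.3 -0.2 -3.9] w 0.235 go [10.93 12.26 -0.84] yaxis [ 0.629  0.777 -0.001]
```

View pics/w3.png

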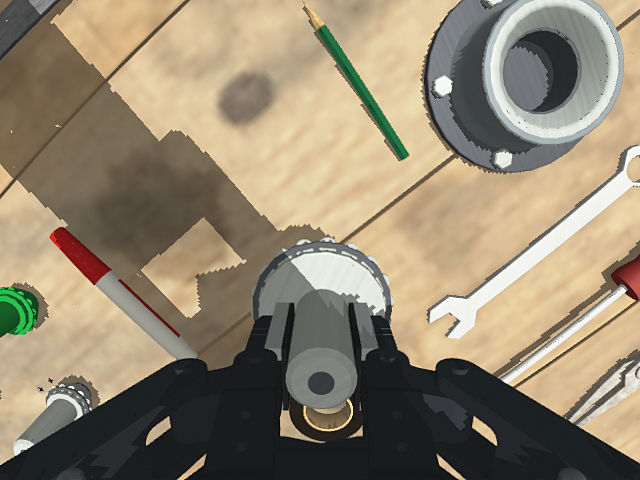

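The cone is held (about 4 N on the wrist). The spindle top hole is at (321,383) and the hub mouth's outer rim spans columns 482–622, down to row 145. I measure hub minus spindle in this one view, and the hub from all views.

Run:
```python
from h import *
np.set_printoptions(precision=4,suppress=True)
c=imaging.camera('wrist');im=c['image'];go(.5895,.2215,.165)
print("spindle",plane(c,(321,383),.171))
h=cv2.cvtColor(im,cv2.COLOR_BGR2HSV)
g=cv2.cvtColor(im,cv2.COLOR_BGR2GRAY)
# dark bore-edge/inner seat: radial scan for seat bottom edge (44mm dia at z .036) and outer rim
cen=np.array(plane(c,(551,70),.052)[:2])
P=lambda X:cv2.projectPoints(np.array([X]),cv2.Rodrigues(np.array(c['R']))[0],np.array(c['t']),c['intrinsics'],np.array(c['distortion']))[0].ravel()
print(cen)
def edge(z,r0,r1,sgn,cen):
    pts=[]
    for a in np.arange(0,2*np.pi,.06):
        rs=np.arange(r0,r1,.0005);px=np.array([P([*(cen+r*np.array([np.cos(a),np.sin(a)])),z]) for r in rs])
        if px.min()<2 or px[:,0].max()>637: continue
        v=np.array([g[int(round(y)),int(round(x))] for x,y in px]).astype(float)
        d=sgn*(v[3:]-v[:-3]);i=d.argmax()
        if d[i]>25: pts.append((px[i+1]+px[i+2])/2)
    return np.array(pts)
for n,z,r0,r1,s in(("bore",.036,.015,.028,1),("outer",.052,.036,.047,-1)):
    p=edge(z,r0,r1,s,cen)
    for _ in range(3):
        C,r=circ(c,p,z);q=np.array([np.hypot(*(plane(c,u,z)[:2]-C)) for u in p]);p=p[abs(q-r)<.0015] if (abs(q-r)<.0015).sum()>12 else p
    print(n,len(p),C,r)
```

```text
t 6.8 tcp [0.5963 0.0575 0.1548] q [-0.03  0.08  1.76 -0.    1.31 -0.92] ft [ 0.5 -1.  -3.9] w 0.238 go [10.86 12.31 -1.01] yaxis [ 0.629  0.777 -0.003]
spindle [0.5966 0.0584 0.171 ]
[0.5907 0.2198]
bore 98 [0.5929 0.2231] 0.02284667467850851
outer 74 [0.5921 0.2214] 0.038993361679697046
```

>>> {"api": "drive_tool", "payload": {
  "increments": [
    [[0.55,0.63,-0.3],0],
    [[1.1,1.3,-0.3],0],
    [[1.7,2.0,0],0],
    [[2.0,2.3,0],0],
    [[2.0,2.3,0],0],
    [[1.7,2.0,0],0],
    [[1.1,1.2,0],0],
    [[0.6,0.6,0],0],
    [[0,0,0],0],
    [[0,0,0],0]
  ]
}}

```text
t: 7.63
eef_pos: [0.5915, 0.2209, 0.1627]
ee_rot: [[-0.778, 0.629, -0.001], [0.629, 0.778, -0.001], [0.0, -0.001, -1.0]]
ft_force: [-0.2, -0.3, -5.3]
width: 0.236
```

Run:
```python
from h import *
S=imaging.camera('scene');T=imaging.camera('top');go(.591,.221,.11)
a=cv2.resize(S['image'][195:330,140:260],None,fx=4,fy=4,interpolation=2);b=cv2.resize(T['image'][165:270,165:265],(400,540),interpolation=2)
cv2.imwrite('pics/c4.png',np.hstack([a[:,:400],b]))
```

```text
t 7.73 tcp [0.5918 0.22   0.163 ] q [ 0.24  0.14  1.68 -0.    1.32 -0.65] ft [ 0.4  0.2 -4.6] w 0.238 go [0.13 0.03 5.3 ] yaxis [ 0.63   0.776 -0.001]
```

View pics/c4.png

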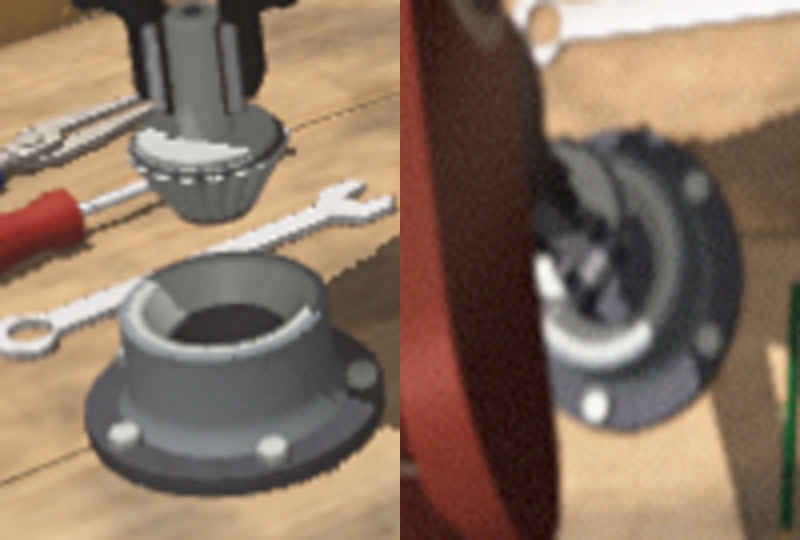

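Run:
```python
from h import *
np.set_printoptions(precision=4,suppress=True)
S=imaging.camera('scene');R=np.array(S['R']);r=R[0,:2]/np.hypot(*R[0,:2])
go(.591,.221,.11)
a=plane(S,(192.1,231.3),.123);b=plane(S,(196.4,271.4),.052)
t=plane(S,(140+191/4,195+9/4),.177)
print("rim",a,"mouth",b,"spindle top",t,"right-offset rim-mouth mm",(a-b)[:2]@r*1e3,"top-mouth",(t-b)[:2]@r*1e3)
```

```text
t 7.78 tcp [0.5919 0.2199 0.1631] q [ 0.24  0.14  1.68 -0.    1.32 -0.65] ft [ 0.2 -0.8 -4.2] w 0.238 go [0.14 0.03 5.31] yaxis [ 0.63   0.776 -0.001]
rim [0.5869 0.223  0.123 ] mouth [0.5878 0.2237 0.052 ] spindle top [0.5919 0.2209 0.177 ] right-offset rim-mouth mm 1.1483265862654182 top-mouth -0.3852457523844942
```

>>> {"api": "drive_tool", "payload": {
  "increments": [
    [[0.1,0,0.5],0],
    [[0,0,1.0],0],
    [[0,0,1.5],0],
    [[0,0,1.5],0],
    [[0,0,1.0],0],
    [[0,0,0.7],0],
    [[0,0,0],0],
    [[0,0,0],0],
    [[0,0,0],0]
  ]
}}

```text
t: 8.53
eef_pos: [0.5914, 0.2217, 0.1018]
ee_rot: [[-0.777, 0.629, 0.001], [0.629, 0.777, 0.0], [-0.0, 0.0, -1.0]]
ft_force: [-0.4, 0.2, -3.3]
width: 0.241
```

>>> {"api": "drive_tool", "payload": {
  "increments": [
    [[0,0,0.2],0],
    [[0,0,0.1],0],
    [[0,0,0.1],0],
    [[0,0,0],0],
    [[0,0,0],0]
  ]
}}

```text
t: 8.95
eef_pos: [0.591, 0.2216, 0.0973]
ee_rot: [[-0.777, 0.629, -0.0], [0.629, 0.777, -0.0], [0.0, -0.0, -1.0]]
ft_force: [-0.7, 0.1, -3.9]
width: 0.241
```

Run:
```python
from h import *
go(.591,.221,.0927);print(env.observe()['wrist_torque'])
```

```text
t 8.95 tcp [0.591  0.2216 0.0973] q [ 0.24  0.21  1.72 -0.    1.21 -0.65] ft [-0.7  0.1 -3.9] w 0.241 go [-0.04 -0.05  0.46] yaxis [ 0.629  0.777 -0.   ]
[-0.01796007 -0.01417787 -0.00677321]
```

>>> {"api": "drive_tool", "payload": {
  "increments": [
    [[0,0,0.1],0],
    [[0,0,0.1],0],
    [[0,0,0],0],
    [[0,0,0],0]
  ]
}}

```text
t: 9.28
eef_pos: [0.5912, 0.2217, 0.0954]
ee_rot: [[-0.777, 0.629, 0.0], [0.629, 0.777, 0.0], [-0.0, 0.0, -1.0]]
ft_force: [0.3, -0.1, -4.7]
width: 0.24
```

>>> {"api": "drive_tool", "payload": {
  "increments": [
    [[0,0,0.1],0],
    [[0,0,0],0],
    [[0,0,0],0]
  ]
}}

```text
t: 9.53
eef_pos: [0.5914, 0.2218, 0.0946]
ee_rot: [[-0.777, 0.629, 0.001], [0.629, 0.777, 0.0], [-0.0, 0.001, -1.0]]
ft_force: [0.8, 0.5, -3.7]
width: 0.237
```

>>> {"api": "drive_tool", "payload": {
  "increments": [
    [[0,0,0.1],0],
    [[0,0,0],0],
    [[0,0,0],0]
  ]
}}

```text
t: 9.78
eef_pos: [0.5916, 0.2219, 0.0939]
ee_rot: [[-0.777, 0.629, 0.002], [0.629, 0.777, 0.001], [-0.001, 0.002, -1.0]]
ft_force: [1.9, 1.5, -1.3]
width: 0.24
```

>>> {"api": "drive_tool", "payload": {
  "increments": [
    [[0,0.06,0.1],0],
    [[0,0,0],0],
    [[0,0,0],0]
  ]
}}

```text
t: 10.03
eef_pos: [0.592, 0.2222, 0.0933]
ee_rot: [[-0.777, 0.629, 0.001], [0.629, 0.777, 0.0], [-0.001, 0.001, -1.0]]
ft_force: [0.7, 1.2, 2.9]
width: 0.24
```

>>> {"api": "drive_tool", "payload": {
  "increments": [
    [[0,0,0.1],0],
    [[0,0,0],0],
    [[0,0,0],0]
  ]
}}

```text
t: 10.28
eef_pos: [0.5921, 0.2222, 0.0931]
ee_rot: [[-0.777, 0.629, 0.001], [0.629, 0.777, 0.0], [-0.001, 0.001, -1.0]]
ft_force: [-0.9, 0.8, 6.7]
width: 0.237
```

>>> {"api": "drive_tool", "payload": {
  "increments": [
    [[0,0,-0.15],0],
    [[0,0,0],0],
    [[0,0,0],0],
    [[0,0,0],0],
    [[0,0,0],0],
    [[0,0,0],0]
  ],
  "hand": 0.55
}}

```text
t: 10.78
eef_pos: [0.5912, 0.222, 0.0924]
ee_rot: [[-0.777, 0.629, -0.001], [0.629, 0.777, -0.0], [0.0, -0.001, -1.0]]
ft_force: [0.6, 0.8, 0.1]
width: 0.446
```

>>> {"api": "drive_tool", "payload": {
  "increments": [
    [[0,0,-0.4],0],
    [[0,0,-0.7],0],
    [[0,0,0],0],
    [[0,0,0],0]
  ]
}}

```text
t: 11.12
eef_pos: [0.5921, 0.2223, 0.105]
ee_rot: [[-0.777, 0.629, 0.002], [0.629, 0.777, 0.0], [-0.001, 0.002, -1.0]]
ft_force: [-0.5, 0.3, -0.9]
width: 0.448
```

Run:
```python
from h import *
S=imaging.camera('scene');T=imaging.camera('top');go(.591,.221,.11)
a=cv2.resize(S['image'][195:330,140:260],None,fx=4,fy=4,interpolation=2);b=imaging.camera('wrist')['image'][200:480,216:424]
cv2.imwrite('pics/s5.png',S['image']);cv2.imwrite('pics/c5.png',np.hstack([a[:,:400],cv2.resize(b,(400,540))]))
```

```text
t 11.22 tcp [0.5916 0.2221 0.1041] q [ 0.24  0.2   1.71  0.    1.22 -0.65] ft [-0.3 -1.   0.4] w 0.449 go [-0.03 -0.12 -0.59] yaxis [0.629 0.777 0.   ]
```

View pics/c5.png

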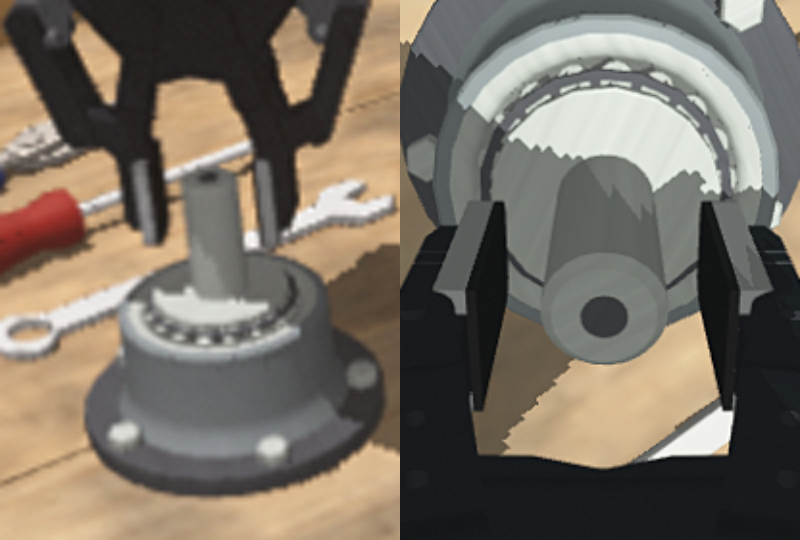

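The crop shows the cone seated, upright and centred in the cup, with its big end just proud of the mouth. The fingers cage the spindle with about 9 mm clearance each side, so I now push in tool +y (left in the scene view) to rock it.

>>> {"api": "drive_tool", "payload": {
  "increments": [
    [[0,0.3,0],0],
    [[0,0.3,0],0],
    [[0,0.2,0],0],
    [[0,0.1,0],0],
    [[0,0.1,0],0],
    [[0,0.1,0],0],
    [[0,0.1,0],0],
    [[0,0,0],0],
    [[0,0,0],0]
  ]
}}

```text
t: 12.02
eef_pos: [0.5985, 0.2306, 0.1041]
ee_rot: [[-0.777, 0.629, -0.002], [0.629, 0.777, -0.002], [0.0, -0.003, -1.0]]
ft_force: [-4.0, -4.6, 5.5]
width: 0.451
```

```bash
cat >> h.py <<'E'
def shot(name):
    S=imaging.camera('scene');W=imaging.camera('wrist')
    a=cv2.resize(S['image'][195:330,140:240],(400,540),interpolation=2);b=W['image'][200:480,216:424]
    cv2.imwrite('pics/s_%s.png'%name,S['image']);cv2.imwrite('pics/w_%s.png'%name,W['image']);cv2.imwrite('pics/c_%s.png'%name,np.hstack([a,cv2.resize(b,(400,540))]))
def proj(c,X): return cv2.projectPoints(np.array([X],float),cv2.Rodrigues(np.array(c['R']))[0],np.array(c['t']),c['intrinsics'],np.array(c['distortion']))[0].ravel()
E
python3 - <<'E'
from h import *
go(.592,.2222,.105);shot("t1")
# predicted spindle-top pixel in scene for lean angles toward (0.63,.777)
S=imaging.camera('scene');n=np.array([.629,.777,0]);o=np.array([.592,.2222,.025]);piv=o+.031*n+[0,0,.027]
for A in (0,5,8,10,12):
    a=np.radians(A);v=lambda p:piv+n*(p[0]*np.cos(a)+p[1]*np.sin(a))+np.array([0,0,1])*(-p[0]*np.sin(a)+p[1]*np.cos(a))
    q=proj(S,v((-.031,.055)));b=proj(S,v((-.031,.006)));print(A,q.round(1),((q-[140,195])*4).round(),((b-[140,195])*4).round())
E
```

```text
t 12.02 tcp [0.5985 0.2306 0.1041] q [ 0.25  0.23  1.69 -0.    1.23 -0.64] ft [-4.  -4.6  5.5] w 0.451 go [-0.02 -1.06 -0.08] yaxis [ 0.629  0.777 -0.003]
0 [192.1 239.2] [208. 177.] [222. 287.]
5 [188.7 237.8] [195. 171.] [220. 281.]
8 [186.6 237.1] [186. 169.] [218. 278.]
10 [185.2 236.7] [181. 167.] [217. 275.]
12 [183.8 236.3] [175. 165.] [215. 273.]
```

View pics/c_t1.png

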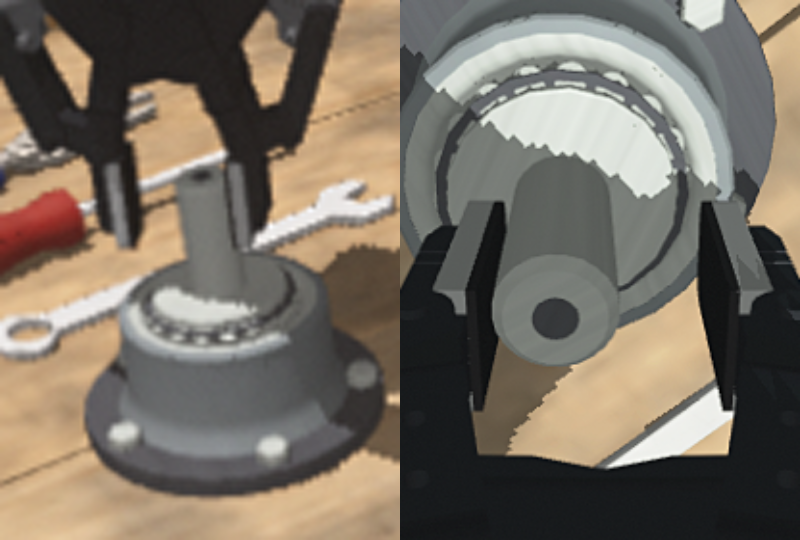

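The scene crop has the spindle top at (202,173), up from (208,176) when seated: a lean of roughly 2–3° that follows the finger, with no sliding. I push on.

>>> {"api": "drive_tool", "payload": {
  "increments": [
    [[0,0.1,0],0],
    [[0,0.1,0],0],
    [[0,0.1,0],0],
    [[0,0.1,0],0],
    [[0,0,0],0],
    [[0,0,0],0]
  ]
}}

```text
t: 12.67
eef_pos: [0.5996, 0.2316, 0.1046]
ee_rot: [[-0.777, 0.629, -0.007], [0.629, 0.777, -0.007], [0.001, -0.01, -1.0]]
ft_force: [-10.9, -11.5, 12.6]
width: 0.447
```

```bash
cat >> h.py <<'E'
def axis(name):
    "spindle axis in scene picture: bare spindle row midpoints via saturation/brightness"
    im=cv2.imread('pics/s_%s.png'%name);out=[]
    g=cv2.cvtColor(im,cv2.COLOR_BGR2GRAY)
    r=g[232:250,175:215]; y,x=np.unravel_index(cv2.GaussianBlur(r,(3,3),0).argmin(),r.shape)
    return x+175,y+232
E
python3 - <<'E'
from h import *
go(.592,.2222,.105);shot("t2")
# hub-fixed reference: wrist view spindle top vs fingertip; print tip-hole in wrist image
for n in("t1","t2"):
    g=cv2.cvtColor(cv2.imread(f'pics/w_{n}.png'),cv2.COLOR_BGR2GRAY)
    m=(g[345:385,262:345]<75).astype(np.uint8)
    k,l,st,ce=cv2.connectedComponentsWithStats(m)
    W=imaging.camera('wrist')
    for i in range(1,k):
        if 100<st[i,4]<800: p=ce[i]+[262,345];print(n,p,st[i])
E
```

```text
t 12.67 tcp [0.5996 0.2316 0.1046] q [ 0.26  0.23  1.68 -0.01  1.24 -0.63] ft [-10.9 -11.5  12.6] w 0.447 go [ 0.   -1.21 -0.02] yaxis [ 0.629  0.777 -0.01 ]
t1 [263.36842105 366.42105263] [  0   0   6  40 133]
t1 [296.30576441 364.8245614 ] [ 23  10  24  21 399]
t2 [263.38518519 366.45925926] [  0   0   6  40 135]
t2 [296.6119403  364.81343284] [ 23  10  24  21 402]
```

View pics/c_t2.png

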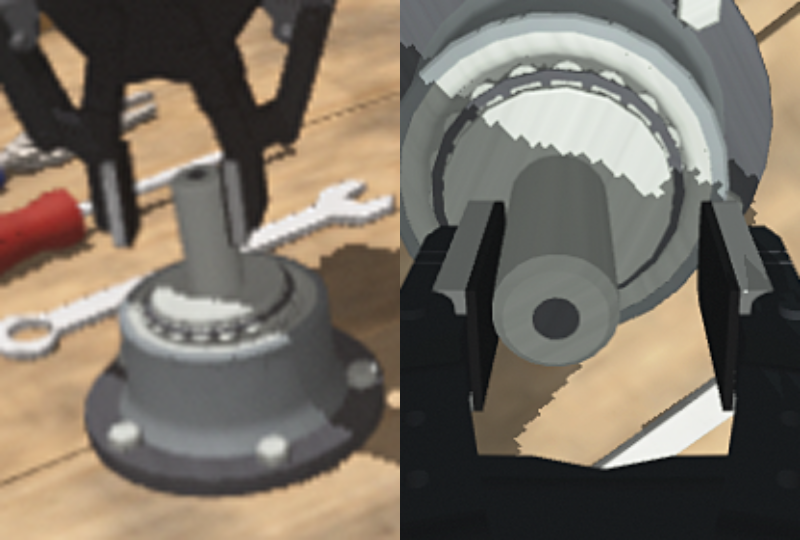

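The lean barely grew while the force rose to 16 N sideways and 12 N up. The finger's friction holds the near side of the spindle down, so the finger must rise with the cone.

>>> {"api": "drive_tool", "payload": {
  "increments": [
    [[0,0,-0.1],0],
    [[0,0,-0.1],0],
    [[0,0,-0.1],0],
    [[0,0,-0.1],0],
    [[0,0,0],0],
    [[0,0,0],0]
  ]
}}

```text
t: 13.37
eef_pos: [0.6004, 0.2331, 0.1073]
ee_rot: [[-0.777, 0.629, -0.004], [0.629, 0.777, -0.003], [0.001, -0.005, -1.0]]
ft_force: [-4.6, -5.2, 3.1]
width: 0.449
```

```bash
cat >> h.py <<'E'
def hole(n):
    g=cv2.cvtColor(cv2.imread(f'pics/s_{n}.png'),cv2.COLOR_BGR2GRAY).astype(float)
    r=g[234:243,180:197]; w=np.clip(105-r,0,None); print(r.astype(int));
E
python3 - <<'E'
from h import *
go(.592,.2222,.105);shot("t3");hole("t2");hole("t3")
E
```

```text
t 13.37 tcp [0.6004 0.2331 0.1073] q [ 0.26  0.23  1.68 -0.    1.24 -0.63] ft [-4.6 -5.2  3.1] w 0.449 go [-0.04 -1.38  0.23] yaxis [ 0.629  0.777 -0.005]
[[173 175 175 174 172 172 174 176 185 194 213 232 234 229 212 121  56]
 [177 175 175 173 179 184 188 196 221 231 227 218 202 177 135  74  86]
 [177 178 184 193 198 204 204 184 152 127 120 116 117 112  87  68 101]
 [190 198 213 227 200 154 124 107  83  70  77  93 102 103  77  59 103]
 [225 232 228 194 138 104  89  64  48  49  54  76  97 104  89  62 102]
 [221 207 179 132 104 102  89  67  59  58  75  95 104 106 103  63 101]
 [176 153 126 107 104 105 105 104 102 103 104 108 110 114 110  65  98]
 [136 138 125 113 113 114 112 112 114 117 116 119 119 116 110  67  84]
 [158 168 144 119 117 121 124 124 123 124 124 120 120 115 107  68  70]]
[[173 173 174 174 173 171 171 171 171 181 201 231 235 150  81  95 101]
 [176 176 177 174 170 153 140 132 133 137 144 180 193 117  72 104 116]
 [178 179 175 157 124 104  92  85  87 100 104 110 112  76  69 105 114]
 [187 174 137 108  85  59  49  50  55  89 102 102 101  71  68 105 114]
 [205 161 109 101  77  55  51  58  73  96 105 109 105  77  59 104 116]
 [189 125 105 103  96  83  81  96 102 106 109 113 109  87  60 101 114]
 [144 110 108 108 107 106 108 113 115 118 118 114 109  96  61 100 114]
 [119 114 118 122 124 125 124 124 122 120 117 114 107  98  63  98 114]
 [129 112 117 122 123 124 123 122 121 117 114 113 109 101  63  84 108]]
```

The hole method gives top pixel columns 188.8 (about 4.6°) and now 186.2 (about 8°). Rising works, so a little more.

>>> {"api": "drive_tool", "payload": {
  "increments": [
    [[0,0.05,-0.1],0],
    [[0,0.05,-0.1],0],
    [[0,0,0],0],
    [[0,0,0],0],
    [[0,0,0],0]
  ]
}}

```text
t: 13.88
eef_pos: [0.6014, 0.2345, 0.1093]
ee_rot: [[-0.777, 0.629, -0.002], [0.629, 0.777, -0.002], [0.001, -0.003, -1.0]]
ft_force: [-3.3, -4.6, 1.0]
width: 0.452
```

Run:
```python
from h import *
go(.592,.2222,.105);shot("t4");hole("t4")
```

```text
t 13.88 tcp [0.6014 0.2345 0.1093] q [ 0.26  0.23  1.67 -0.    1.24 -0.63] ft [-3.3 -4.6  1. ] w 0.452 go [-0.05 -1.54  0.43] yaxis [ 0.629  0.777 -0.003]
[[173 175 174 172 168 158 143 139 151 171 202 231 144  99 112 115  99]
 [176 170 153 129 112 102 100 104 107 109 134 190 128  87 106 115 100]
 [157 124 103  84  64  55  62  91 102 102 101 111  79  69 104 115 106]
 [123 103  82  56  48  52  70  95 103 107 105 100  78  71 104 114 106]
 [103 102  84  65  70  77  95 105 109 111 109  98  71  67 103 114 111]
 [103 105 103 102 104 106 109 117 118 116 110  99  78  58 101 115 113]
 [111 113 115 115 118 122 123 121 118 112 106 102  81  54  99 115 114]
 [116 121 123 123 124 124 123 119 115 113 109 105  93  59  99 114 114]
 [113 119 120 120 121 120 120 118 116 113 110 107  97  61  97 114 115]]
```

View pics/c_t4.png

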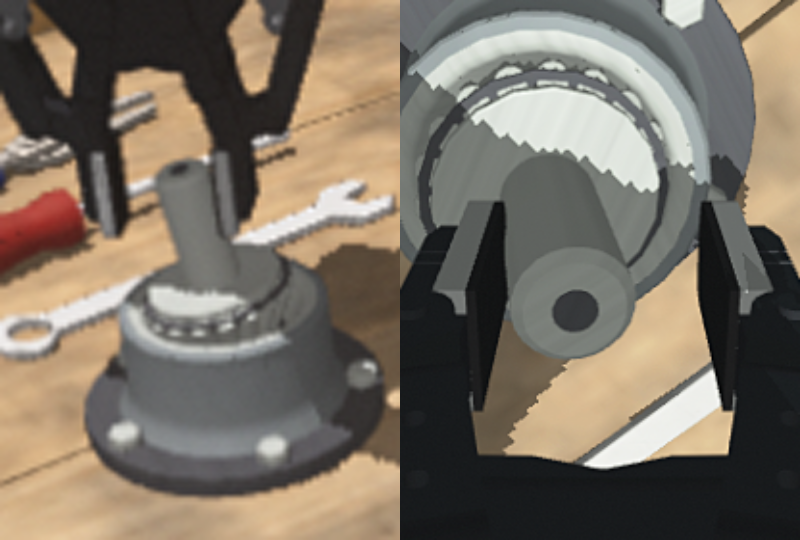

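It leans about 10.5–11° (top hole at (184.4,237.0), predicted 185.2 for 10° and 183.8 for 12°) and is still in the cup. Now I set it back the way it came.

>>> {"api": "drive_tool", "payload": {
  "increments": [
    [[0,-0.15,0.1],0],
    [[0,-0.15,0.1],0],
    [[0,-0.2,0.1],0],
    [[0,-0.2,0.1],0],
    [[0,-0.2,0.1],0],
    [[0,-0.2,0.1],0],
    [[0,-0.2,0],0],
    [[0,-0.2,0],0],
    [[0,-0.2,0],0],
    [[0,0,0],0]
  ]
}}

```text
t: 14.82
eef_pos: [0.5914, 0.2219, 0.104]
ee_rot: [[-0.777, 0.63, 0.0], [0.63, 0.777, 0.0], [-0.0, 0.0, -1.0]]
ft_force: [-0.6, -0.3, 0.7]
width: 0.447
```

Run:
```python
from h import *
go(.592,.2222,.0931);shot("t5")
g=cv2.cvtColor(cv2.imread('pics/s_t5.png'),cv2.COLOR_BGR2GRAY)
h=cv2.cvtColor(cv2.imread('pics/s5.png'),cv2.COLOR_BGR2GRAY)
print(g[236:243,185:200]);print(h[236:243,185:200])
```

```text
t 14.82 tcp [0.5914 0.2219 0.104 ] q [ 0.24  0.2   1.71  0.    1.22 -0.65] ft [-0.6 -0.3  0.7] w 0.447 go [-0.03  0.06  1.09] yaxis [0.63  0.777 0.   ]
[[208 229 232 219 174 157 143 127 116 122 167 180 178 177 173]
 [196 193 176 133 104 100  97  98 100 105 124 146 159 159 151]
 [162 123 110  97  78  60  51  60  83  99 104 103  93  85  98]
 [110 102 101  77  54  49  52  59  85 101 106 104  97  94 154]
 [103 105 104  94  74  70  77  96 105 108 107 108 103 124 169]
 [112 111 109 108 106 105 106 107 112 114 113 110 101 129 176]
 [115 119 117 121 120 120 123 123 122 117 113 106  99 129 178]]
[[208 229 233 221 173 167 154 133 118 123 164 176 177 177 174]
 [198 195 196 159 116 105 102  99  97 100 110 125 146 156 150]
 [175 135 114 105  97  80  65  54  61  83 100 103 106  91  95]
 [119 103 102 101  81  57  50  50  54  83 102 104 101  99 136]
 [117 104 105 104  94  78  70  77  80  98 104 107 106 101 131]
 [129 113 110 108 106 106 105 107 107 108 112 113 108 103 129]
 [134 115 117 121 122 120 120 119 121 121 118 113 107  99 130]]
```

It's nearly back: the hole is about 0.7 px left of its seated place, so it hangs perhaps 1° off. I grip it at the seated height, press gently and check.

>>> {"api": "drive_tool", "payload": {
  "increments": [
    [[0,0.05,0.4],0],
    [[0,0,0.5],0],
    [[0,0,0.1],0],
    [[0,0,0],0],
    [[0,0,0],0]
  ]
}}

```text
t: 15.33
eef_pos: [0.5915, 0.2224, 0.0933]
ee_rot: [[-0.777, 0.629, -0.001], [0.629, 0.777, -0.0], [0.0, -0.001, -1.0]]
ft_force: [-0.5, 0.7, 0.1]
width: 0.447
```

>>> {"api": "drive_tool", "payload": {
  "increments": [
    [[0,0,0],0],
    [[0,0,0],0],
    [[0,0,0],0],
    [[0,0,0],0],
    [[0,0,0],0],
    [[0,0,0],0]
  ],
  "hand": 1
}}

```text
t: 15.83
eef_pos: [0.592, 0.2226, 0.0941]
ee_rot: [[-0.777, 0.629, 0.001], [0.629, 0.777, 0.0], [-0.0, 0.001, -1.0]]
ft_force: [1.0, 0.8, -0.1]
width: 0.238
```

>>> {"api": "drive_tool", "payload": {
  "increments": [
    [[0,0,0.1],0],
    [[0,0,0.1],0],
    [[0,0,0.1],0],
    [[0,0,0],0],
    [[0,0,0],0]
  ]
}}

```text
t: 16.25
eef_pos: [0.5923, 0.2227, 0.0937]
ee_rot: [[-0.777, 0.629, 0.001], [0.629, 0.777, 0.0], [-0.0, 0.0, -1.0]]
ft_force: [-4.9, -0.9, 12.1]
width: 0.244
```

Run:
```python
from h import *
go(.592,.2222,.0931);print(env.observe()['wrist_torque']);shot("t6")
g=cv2.cvtColor(cv2.imread('pics/s_t6.png'),cv2.COLOR_BGR2GRAY)
print(g[236:243,185:200])
```

```text
t 16.25 tcp [0.5923 0.2227 0.0937] q [ 0.24  0.22  1.72 -0.    1.21 -0.65] ft [-4.9 -0.9 12.1] w 0.244 go [-0.01 -0.06  0.06] yaxis [0.629 0.777 0.   ]
[-0.1549341   0.97785633 -0.05533457]
[[146 217 235 222 175 168 155 133 119 135 172 176  97  41  34]
 [ 59 142 182 159 116 104 102  98  98 107 125 138 100  52  35]
 [ 39  80 107 107  88  75  64  61  70  95 105 106  79  45  36]
 [ 58  91 101  94  67  51  49  51  57  85 102 106  88  48  38]
 [ 87 106 106 104  87  72  69  76  88 102 105 108 100  55  35]
 [ 94 112 111 109 107 105 105 105 107 112 112 111  92  49  44]
 [100 119 120 121 121 119 116 118 121 121 118 113  86  61  76]]
```

>>> {"api": "drive_tool", "payload": {
  "increments": [
    [[0.06,-0.04,0],0],
    [[0,0,0.05],0],
    [[0,0,0],0],
    [[0,0,0],0]
  ]
}}

```text
t: 16.68
eef_pos: [0.5922, 0.2228, 0.0937]
ee_rot: [[-0.777, 0.629, 0.002], [0.629, 0.777, 0.0], [-0.002, 0.001, -1.0]]
ft_force: [-3.9, -0.0, 12.3]
width: 0.238
```

>>> {"api": "drive_tool", "payload": {
  "increments": [
    [[0,0,0],0],
    [[0,0,0],0],
    [[0,0,0],0],
    [[0,0,0],0],
    [[0,0,0],0],
    [[0,0,0],0]
  ],
  "hand": 0.55
}}

```text
t: 17.18
eef_pos: [0.5907, 0.2224, 0.0898]
ee_rot: [[-0.777, 0.629, -0.001], [0.629, 0.777, -0.0], [0.0, -0.001, -1.0]]
ft_force: [0.1, 0.5, 0.5]
width: 0.448
```

Run:
```python
from h import *
go(.592,.2222,.0931);shot("t7")
def ctr(n):
    g=cv2.cvtColor(cv2.imread(f'pics/{n}.png'),cv2.COLOR_BGR2GRAY).astype(float)[237:241,186:196]
    w=np.clip(98-g,0,None);yy,xx=np.mgrid[237:241,186:196];return (w*xx).sum()/w.sum(),(w*yy).sum()/w.sum()
def shift(n):
    a=cv2.imread('pics/s5.png',0)[266:290,172:216].astype(np.float32);b=cv2.imread(f'pics/{n}.png',0)[266:290,172:216].astype(np.float32)
    return abs(a-b).mean()
for n in("s5","s_t5","s_t6","s_t7"): print(n,np.round(ctr(n),2),shift(n))
```

```text
t 17.18 tcp [0.5907 0.2224 0.0898] q [ 0.24  0.22  1.72 -0.    1.2  -0.65] ft [0.1 0.5 0.5] w 0.448 go [-0.11  0.06 -0.33] yaxis [ 0.629  0.777 -0.001]
s5 [191.62 238.87] 0.0
s_t5 [190.48 238.82] 3.9147727
s_t6 [190.95 238.89] 5.4876895
s_t7 [191.43 238.95] 7.036932
```

>>> {"api": "drive_tool", "payload": {
  "increments": [
    [[0,0,0],0],
    [[0,0,-0.5],0],
    [[0,0,-1.5],0],
    [[0,0,-2.5],0],
    [[0,0,-3],0],
    [[0,0,-3],0],
    [[0,0,-1],0],
    [[0,0,0],0],
    [[0,0,0],0]
  ],
  "hand": 0.4
}}

```text
t: 18.03
eef_pos: [0.5913, 0.2226, 0.2063]
ee_rot: [[-0.777, 0.629, 0.002], [0.629, 0.777, 0.0], [-0.001, 0.001, -1.0]]
ft_force: [-0.5, 0.3, -0.8]
width: 0.6
```

>>> {"api": "drive_tool", "payload": {
  "increments": [
    [[0,-2,0],0],
    [[0,-3,0],0],
    [[0,-4,0],0],
    [[0,-4,0],0],
    [[0,-4,0],0],
    [[0,-3,0],0],
    [[0,-2,0],0],
    [[0,0,0],0],
    [[0,0,0],0]
  ]
}}

```text
t: 18.78
eef_pos: [0.4512, 0.0512, 0.2032]
ee_rot: [[-0.776, 0.631, -0.003], [0.631, 0.776, 0.001], [0.003, -0.001, -1.0]]
ft_force: [-0.5, 0.6, -0.5]
width: 0.6
```

Run:
```python
from h import *
np.set_printoptions(precision=4,suppress=True)
go(.592,.2222,.0931)
S=imaging.camera('scene');T=imaging.camera('top');W=imaging.camera('wrist')
cv2.imwrite('pics/s_f.png',S['image']);cv2.imwrite('pics/t_f.png',T['image']);cv2.imwrite('pics/w_f.png',W['image'])
g=cv2.cvtColor(S['image'],cv2.COLOR_BGR2GRAY).astype(float)[237:241,186:196]
w=np.clip(98-g,0,None);yy,xx=np.mgrid[237:241,186:196];print((w*xx).sum()/w.sum(),(w*yy).sum()/w.sum())
for c,n in((S,'s'),(T,'t'),(W,'w')): print(n,"pred top",proj(c,[.592,.2222,.107]),"mouth",proj(c,[.592,.2222,.052]))
a=cv2.resize(S['image'][215:325,140:240],(400,440),interpolation=2);b=cv2.resize(T['image'][175:265,170:270],(400,360),interpolation=2);b=cv2.copyMakeBorder(b,0,80,0,0,0)
cv2.imwrite('pics/final.png',np.hstack([a,b]))
```

```text
t 18.78 tcp [0.4512 0.0512 0.2032] q [-0.05 -0.34  2.05  0.    1.43 -0.94] ft [-0.5  0.6 -0.5] w 0.6 go [-0.16 22.17 10.98] yaxis [ 0.631  0.776 -0.001]
nan nan
s pred top [192.0508 239.2351] mouth [195.9196 270.0066]
t pred top [205.2988 208.6284] mouth [213.592  214.1698]
w pred top [677.3999 265.9724] mouth [619.8781 242.6174]<stdin>:7: RuntimeWarning: invalid value encountered in scalar divide
```

View pics/final.png

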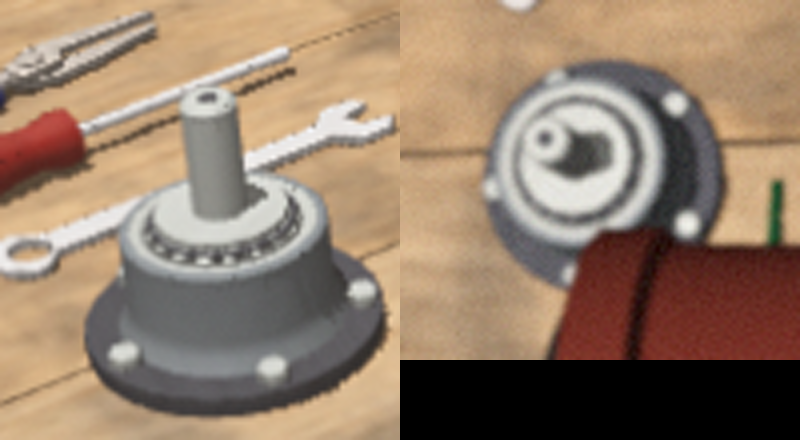

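The final view shows the cone seated with its top hole at scene px (192.0,239.5), predicted 192.05,239.2, and the arm clear. I check the spindle's slope numerically against the pressed-home reference picture and the model.

Run:
```python
from h import *
S=imaging.camera('scene')
def P(n):
    im=cv2.GaussianBlur(cv2.imread(f'pics/{n}.png'),(1,3),0).astype(float)
    L=[];R=[];ys=range(247,261)
    for y in ys:
        d=np.abs(np.diff(im[y,180:206],axis=0)).sum(1);x=np.arange(180,205)+.5
        def pk(a,b):
            i=(x>a)&(x<b);j=np.where(i)[0][d[i].argmax()];s=slice(max(j-1,0),j+2);return (x[s]*d[s]).sum()/d[s].sum()
        c=192.3+(y-240)*.12;L.append(pk(c-9,c-4));R.append(pk(c+4,c+9))
    print(n,"L",np.polyfit(ys,L,1).round(3),"R",np.polyfit(ys,R,1).round(3),"mid@254",round((np.mean(L)+np.mean(R))/2,2),"width",round(np.mean(R)-np.mean(L),2))
for n in("s5","s_t7","s_f"):P(n)
a=proj(S,[.592,.2222,.107]);b=proj(S,[.592,.2222,.06]);print(a,b,(b-a)[0]/(b-a)[1])
# top view: ring centres
T=cv2.imread('pics/t_f.png')
g=cv2.cvtColor(cv2.resize(T[175:265,170:270],None,fx=4,fy=4,interpolation=2),cv2.COLOR_BGR2GRAY)
c=cv2.HoughCircles(g,cv2.HOUGH_GRADIENT,1,5,param1=80,param2=25,minRadius=10,maxRadius=100);print(None if c is None else (c[0][:8]/4+[170,175,0]).round(1))
```

```text
s5 L [1.09000e-01 1.58289e+02] R [4.60000e-02 1.88808e+02] mid@254 193.19 width 14.3
s_t7 L [  0.152 147.252] R [7.70000e-02 1.80665e+02] mid@254 193.02 width 14.39
s_f L [1.37000e-01 1.50954e+02] R [1.18000e-01 1.70504e+02] mid@254 193.07 width 14.53
[192.0508296  239.23508263] [195.3655966 265.6382326] 0.12554437616812
[[214.9 215.9  20.6]
 [216.6 214.1  19. ]
 [218.4 214.9  18. ]
 [212.4 216.6  18.8]
 [213.6 214.9  13.6]
 [217.1 215.6  19.4]
 [215.6 214.9  15.6]
 [215.6 213.4  19.1]]
```

```bash
python3 -c "
from bench import env
print(env.job_done(), env.observe()['t'])"
```

```text
the job is handed in; nothing more can be done
the job is handed in; nothing more can be done
```

I seated the large cone in the hub cup, rocked it and set it upright again. I then let go, backed the arm off and handed the job in at about 19 s. The small cone was never approached.

- **Seating:** The cone came down onto the cup until the wrist carried about 7 N upward. The gripper then stood within 0.5 mm of the computed home height.
- **Rocking:** The tool can't tilt, so I pushed the spindle sideways with one finger of the half-open gripper. My first purely sideways push stalled at about 16 N because finger friction held the cone down. Raising the finger as it pushed freed it. The lean reached about 10.5–11°, judged from the spindle-top pixel, with the cone still in the cup.
- **Going back upright:** At first it sat about 1° off. I gripped it again, pressed down with about 12 N and released.
- **Last checks:**
  - **Upright:** The spindle's slope in the scene view was 0.128, against 0.126 predicted for upright, so it leans less than 0.5° in that view.
  - **Home:** The spindle top was within about 0.3 px of its predicted home position.
  - **Robot clear:** The wrist read about 0.5 N, with nothing touched.
  - **Inconclusive:** A circle fit of the rings in the top view gave no usable result. By eye that view agreed to about 1–2 px. Lean along the scene camera's line of sight was checked only by the spindle-top position and the top view.
  - **Not rechecked:** I didn't look at the small cone again at the end. It was last seen standing in the wrist view taken just after the large cone was lifted.

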